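# Hardness check of a coupon on a domed anvil

## Task

Balance the orange test coupon, dot side up, on the top of the polished steel dome and let go of it. Then take the hardness gauge out of its stand and hold it upright with its pin on the coupon's white dot, pressing gently so that the pin is pushed about halfway in and the coupon stays level on the dome. Finish still holding the gauge pressed there; leave the green coupon and the glassware alone.

Things in the scene. Friction and masses are not known exactly. Their poses are not given: they have to be found in the camera images.
- coupon: Orange disc (the coupon to test), 50 mm diameter, 14 mm thick, about 80 g, lying flat on the bench dot side up. Origin at the centre of its underside, z up through the dot.
- coupon_dot (a point): Centre of the white dot (10 mm diameter) in the middle of the orange coupon's top face, 14 mm above its underside.
- spare: Green disc of the same size, also with a white dot: not to be used. Origin at the centre of its underside.
- anvil_top (a point): Topmost point of the polished steel dome: a hemisphere of 50 mm radius on a fixed round blue base 120 mm across and 15 mm high. The top is 65 mm above the bench. A flat coupon set within a few mm of it rocks and comes to rest nearly level.
- stand: Fixed white stand for the gauge, 80 x 80 mm, 65 mm high: an upper plate 57 to 65 mm above the bench with a 24 mm hole in its middle. Origin at the centre of its underside on the bench. The gauge lifts straight out, upward; raise it 70 mm or more before going sideways.
- gauge: Hardness gauge, 140 g, upright in the stand. Origin: centre of the lower end of its steel nose, z up its axis. Upward from there: nose 18 mm diameter to 40 mm, collar 34 mm diameter from 40 to 48 mm (rests on the stand plate), blue flat-sided handle from 48 to 110 mm, 34 mm along its x by 26 mm along its y. A brass pin sticks out 14 mm below. White dial on the -x side.
- gauge_grip (a point): Point on the gauge's axis in the middle of the handle's grip zone, 85 mm above the gauge's origin (25 mm below its top) and 99 mm above the tip of the free pin. Grip across the 26 mm sides, fingers closing along the gauge's y.
- gauge_tip (a point): Rounded end (3 mm radius) of the brass pin: 14 mm below the gauge's origin when free, 4 mm below when fully pushed in.
- gauge_pin (a joint): How far the sprung pin is pushed into the gauge, in m: 0 free, 0.010 fully in. It pushes back with 0.9 N at the start, 1.8 N halfway and 2.7 N fully in.
- amber_bottle: Closed amber glass bottle, 72 mm diameter, 170 mm tall. A bystander. Origin at the centre of its underside.
- clear_bottle: Closed clear glass bottle, 66 mm diameter, 140 mm tall. A bystander. Origin at the centre of its underside.
- jar: Closed clear glass jar with white cap, 72 mm diameter, 110 mm tall. A bystander. Origin at the centre of its underside.
- beaker: Open greenish beaker, 66 mm mouth, 85 mm tall. A bystander. Origin at the centre of its underside.
- dish: White porcelain dish, 80 mm mouth, 30 mm tall. A bystander. Origin at the centre of its underside.
- anvil: The fixed dome with its base. Origin at the centre of its underside on the bench, 65 mm below the dome's top.
There are look-alikes about, which are no part of the job. What is shaped like the stand but yellow is not meant.

How it is judged:
By the outcome, as a careful person would: the job done as asked, in the order asked, and still so for the second after the job is handed in, while the arm keeps its last pose, push and grip.
It also fails if it takes over 51 s, if anything falls off the work surface, if the arm or the gripper's body presses on something with over 40 N, if the wrist force passes 120 N, or if a joint passes its speed limit or range.

## Robot

A 7-joint arm with a two-finger parallel gripper is mounted at the origin on the work surface. World frame = base frame: x ahead of the robot, y to its left, z up, the work surface at z = 0. Lengths are in m, angles in rad, forces in N, time in s.
With the tool pointing down it reaches from about 0.425 to 0.925 m from the base axis. Payload 6.8 kg.
Tool frame: the origin (TCP) lies on the centre line of the jaws, within the pads' length; the fingertips stand 19 mm ahead of it and the grasp point (between the pads) is the TCP (bot.tcp_to_tips is the distance from the TCP to the fingertips, in m); x points along the fingers, y is the direction in which the jaws open and shut, and the axes are right-handed (so a half turn about x gives the same grasp; the last joint's range is limited). The gripper opens to 85 mm and grips with 20 to 120 N. Pads are 22 mm wide; open, the fingers measure 114 mm over their backs; the gripper's body (76 mm by 85 mm) begins 54 mm behind the grasp point. The pads swing forward as they close: fully open they stand 13 mm farther back than shut.
Start: joints at [-1.219, 0.477, 0.022, 1.555, -0.011, 1.109, -0.083], TCP at [0.3, 0.605, 0.25] pointing down, gripper open.
Joint ranges: [-2.96, 2.96], [-0.34, 2.1], [-1.41, 1.46], [0.24, 2.44], [-1.37, 4.51], [0.17, 1.92], [-2.96, 2.96]. Speed limits (rad/s): [2.39, 2.39, 3.14, 3.14, 3.14, 3.14, 3.14].

## Interface

Orientations are given as a unit quaternion [w, x, y, z].
In Python, from station import status, eyes, bot gives the robot as it stands.
- The arm moves only by the tool apply_moves, never from a script. Its arguments are lists of equal length, an entry for each row: "travel": the shift along the tool's x, y, z in cm, a list of three; "turn": the turn, a rotation vector about the tool's x, y, z in rad, a list of three; "grip": the closure, from 0 (fully open) to 1 (shut). In form: {"travel": [[tx, ty, tz], ...], "turn": [[wx, wy, wz], ...], "grip": [grip, ...]}. A call has 1 to 8 rows; each row shifts and turns the pose as measured when the row begins, along the tool's axes as they then stand; what a row does not reach is not made up. A row lasts 1/12 s, in which the tool goes at most 41.7 mm and 7.16 degrees, less where a joint would pass 70% of its speed; a pose out of reach is approached as far as the arm can. A call is refused whole if a number of a shift passes 4.17 or a number of a turn 0.125, either way. A call with a gripper value outside its range is refused whole. The fingers move at their own pace and stop on an object; "newtons" is the grip in N (left out, the last holds). Time passes only in rows, so rows that do not move let the fingers close. It gives the time, the measured TCP pose, the force and the opening at its end, in the units of the state.
- status.get_obs(): the state, without advancing time (a new reading comes with each control period).
- eyes.read_camera(name): name is "scene" or "top"; returns the picture (480x640x3 uint8, red, green, blue); there is no depth.
- eyes.calibration(name): a dict with "intrinsics" (3x3 intrinsics, pixels), "xyz" and "attitude" of the camera in the world. Camera axes: x right, y down, z forward; pixel columns grow to the right and rows downward; lengths in m; the calibration is good to about 2 mm. A picture is of the moment at which its call begins. calibration takes no time and is no camera call.
- bot.hand_in(): hands the job in, once; it reports no verdict.
Trained networks look in the newest picture that a camera, given by its name, has taken for a name from the list of things; names that differ only in an ending like _2 or _b are one class to them, and where a whole thing is asked for, a point or a joint stands for the part that bears it (a point fixed in the world has none). Each returns a list of dicts, best first, with "score" (0 to 1); they miss things now and then, are a little off and sometimes report something else, mostly with a low value. They report only what shows in the picture. A call takes as long as a camera call. They do not tell look-alikes from the thing itself.
- eyes.masks_of(thing, camera): "region" (480x640 bool, what is visible of it) and "rect" ([left, top, right, bottom] in pixels, round what is visible of it).
The state is a dict: "t": time; "q": joint angles; "joint_vel": joint speeds; "joint_torque": joint torques, N m; "eef_pos": TCP position; "tool_rot": TCP orientation; "contact_force": force on the tool from outside, world axes, zero at the start; "torque": the same for the moment, N m; "gripper_width": opening from 0.0 (shut) to 1.0 (fully open).
Only numpy, scipy, OpenCV 4.12 (cv2) and the standard library are available. Lean on these libraries where they do the work, as an engineer would, in place of code of your own. Each camera call takes 0.05 s, during which the arm holds its last target. There are 200 camera calls.

## Working session

There is one attempt and no reset: what is moved stays moved. The work goes in short steps, Python scripts to look and compute and a tool call to move; the robot and the scene stay as the last step left them, time stands still between calls to the robot, and variables do not carry over. Pictures are saved under pics/ and viewed, about 8 in all and at most 12, crops included, and the job is handed in when it is done.

Besides the shell and the picture viewer there is one more tool, called after "Emit:" in YAML: its name, and indented under it one key for each argument. apply_moves: Moves the arm, as the interface text tells. Its arguments: {"type":"object","properties":{"travel":{"type":"array"},"turn":{"type":"array"},"grip":{"type":"array"},"newtons":{"type":"number"}},"required":["travel","turn","grip"]}

```bash
mkdir -p pics; ls; python3 - <<'E'
from station import status, eyes, bot
import cv2,numpy as np
print(status.get_obs())
for n in("scene","top"):
    im=eyes.read_camera(n); cv2.imwrite(f"pics/{n}0.png",im[...,::-1]); print(n,eyes.calibration(n))
E
```

```text
pics
{'t': 0.0, 'q': array([-1.21912773,  0.47778019,  0.02234455,  1.55646714, -0.01152639,
        1.10932502, -0.08311099]), 'joint_vel': array([-1.94188033e-03,  2.60897428e-03,  9.37887211e-05,  9.46595201e-04,
        4.26678657e-04, -1.32941711e-04, -2.47930749e-04]), 'joint_torque': array([-1.44731484e-04, -5.96435058e+01,  1.60755884e+00, -2.81201953e+01,
        1.23981637e-02,  9.26314853e-03,  4.45819062e-07]), 'eef_pos': array([0.29927889, 0.60438638, 0.24933252]), 'tool_rot': array([ 0.68839513,  0.16048107,  0.68861289, -0.16177223]), 'contact_force': array([-0.47945635, -0.40726889,  0.40946568]), 'torque': array([ 0.00479679, -0.00179941, -0.01122661]), 'gripper_width': 1.0038090387086525}
scene {'intrinsics': array([[549.13022492,   0.        , 325.26279555],
       [  0.        , 549.13022492, 238.65317907],
       [  0.        ,   0.        ,   1.        ]]), 'xyz': array([1.08171944, 0.57011189, 1.08608953]), 'attitude': array([-0.11519223,  0.32856493,  0.88652768, -0.30470397])}
top {'intrinsics': array([[581.77944581,   0.        , 319.89263292],
       [  0.        , 581.77944581, 250.46184377],
       [  0.        ,   0.        ,   1.        ]]), 'xyz': array([ 0.51200722, -0.01132375,  1.33621962]), 'attitude': array([-0.02979403,  0.71409113, -0.69912022,  0.020423  ])}
```

View pics/scene0.png

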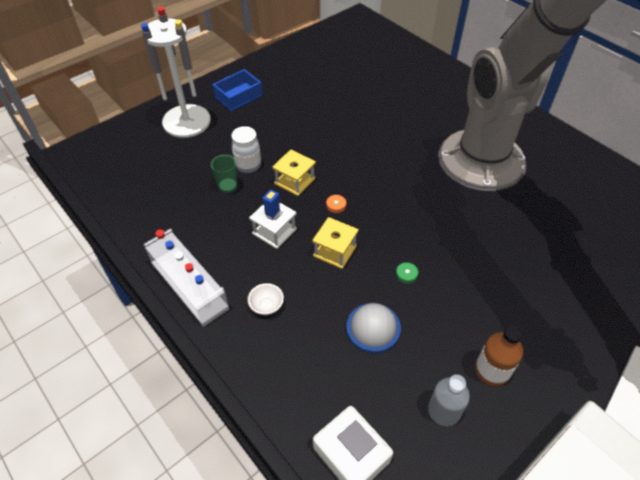

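View pics/top0.png

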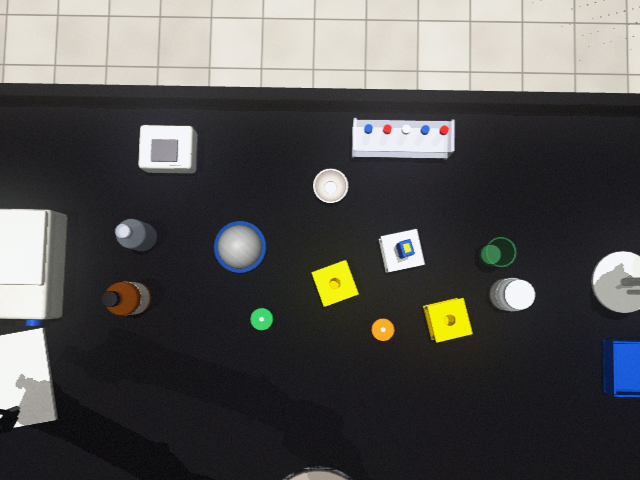

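The scene view shows the orange coupon (336,203), green spare (407,272), dome (373,326), white stand with blue gauge (273,222) and yellow look-alike stands (294,172), (335,242). In the top view they are orange (382,330), green (262,319), dome (240,247), white stand (402,250), yellow (335,283), (448,320).
Possible confusions: green vs orange disc, where I choose orange at (382,330), and yellow vs white stands, where I choose white at (402,250).

```bash
cat > h.py <<'E'
from station import status, eyes, bot
import cv2,numpy as np
from scipy.spatial.transform import Rotation as R
def Rq(q): return R.from_quat([q[1],q[2],q[3],q[0]]).as_matrix()
def ray(n,uv):
    c=eyes.calibration(n); d=Rq(c["attitude"])@np.linalg.inv(c["intrinsics"])@[uv[0],uv[1],1.]
    return np.array(c["xyz"]),d
def at(n,uv,z):
    o,d=ray(n,uv); return o+d*(z-o[2])/d[2]
def proj(n,p):
    c=eyes.calibration(n); v=c["intrinsics"]@(Rq(c["attitude"]).T@(np.array(p)-c["xyz"])); return v[:2]/v[2]
def grab(n,f=None,box=None,s=4):
    im=eyes.read_camera(n)
    if f:
        c=im if box is None else im[box[1]:box[3],box[0]:box[2]]
        cv2.imwrite(f"pics/{f}.png",cv2.resize(c[...,::-1],None,fx=s,fy=s,interpolation=cv2.INTER_CUBIC) if box else c[...,::-1])
    return im
def blobs(im,lo,hi,box,amin=20):
    h=cv2.cvtColor(im,cv2.COLOR_RGB2HSV); m=cv2.inRange(h,np.array(lo),np.array(hi))
    k=np.zeros_like(m);k[box[1]:box[3],box[0]:box[2]]=m[box[1]:box[3],box[0]:box[2]]
    cs,_=cv2.findContours(k,cv2.RETR_EXTERNAL,cv2.CHAIN_APPROX_NONE)
    return sorted([c for c in cs if cv2.contourArea(c)>amin],key=cv2.contourArea,reverse=True)
E
python3 - <<'E'
from h import *
T=cv2.imread("pics/top0.png")[...,::-1];S=cv2.imread("pics/scene0.png")[...,::-1]
for n,im,bo,bd,bs,bg in(("top",T,(365,310,400,350),(200,210,280,285),(370,220,435,280),(390,230,420,262)),("scene",S,(320,190,355,215),(335,290,410,360),(245,185,300,250),(258,185,285,218))):
    for nm,lo,hi,b,z in(("orange",(3,120,80),(22,255,255),bo,.014),("bluebase",(105,120,50),(130,255,255),bd,.015),("gauge blue",(105,120,30),(130,255,255),bg,.135),("gauge yellow",(18,100,100),(40,255,255),bg,.135)):
        for c in blobs(im,lo,hi,b,6)[:2]:
            e=cv2.minAreaRect(c); h=cv2.fitEllipse(cv2.convexHull(c)) if len(c)>5 else e
            print(n,nm,cv2.contourArea(c),np.round(h[0],1),"rect",np.round(e[1],1),round(e[2],1),"->",at(n,h[0],z).round(4))
# stand top quad from top cam
c=blobs(T,(0,0,130),(180,60,255),(370,220,435,280))[0]
r=cv2.minAreaRect(c);print("stand",r,at("top",r[0],.065)); 
b=cv2.boxPoints(r);P=np.array([at("top",p,.065) for p in b]);print(P.round(4));print(np.degrees(np.arctan2(*(P[1]-P[0])[[1,0]])),np.degrees(np.arctan2(*(P[2]-P[1])[[1,0]])))
a=cv2.resize(T[225:275,370:435],(416*1,320),interpolation=cv2.INTER_CUBIC);bb=cv2.resize(S[180:250,245:345],(457,320),interpolation=cv2.INTER_CUBIC)
a2=np.hstack([a,bb[:, :384]]);c2=np.hstack([cv2.resize(T[310:350,365:400],(245,280)),cv2.resize(S[180:250,245:355],(555,280))[:,:555]])
cv2.imwrite("pics/crop1.png",np.vstack([a2,c2])[...,::-1])
E
```

```text
top orange 396.0 [382.5 329.2] rect [22. 23.] 90.0 -> [ 0.4309 -0.1378  0.014 ]
top bluebase 2119.0 [239.6 246.5] rect [51. 53.] 90.0 -> [0.6111 0.1907 0.015 ]
top gauge blue 205.0 [405.  248.3] rect [15.8 14.9] 71.6 -> [ 0.6054 -0.1702  0.135 ]
top gauge yellow 37.0 [406.8 247.5] rect [8.5 5.7] 71.6 -> [ 0.6072 -0.174   0.135 ]
scene orange 301.5 [335.8 203. ] rect [18. 21.] 90.0 -> [ 0.4332 -0.1339  0.014 ]
scene bluebase 467.5 [373.1 327.6] rect [55.4 45.6] 9.2 -> [0.6141 0.195  0.015 ]
scene gauge blue 330.0 [271. 202.] rect [27. 17.] 90.0 -> [ 0.6186 -0.1543  0.135 ]
scene gauge yellow 12.5 [270.5 194.9] rect [2.8 4.9] 45.0 -> [ 0.6061 -0.1728  0.135 ]Traceback (most recent call last):
  File "<stdin>", line 6, in <module>
cv2.error: OpenCV(4.12.0) /io/opencv/modules/imgproc/src/shapedescr.cpp:361: error: (-201:Incorrect size of input array) There should be at least 5 points to fit the ellipse in function 'fitEllipseNoDirect'
```

```bash
python3 - <<'E'
from h import *
T=cv2.imread("pics/top0.png")[...,::-1];S=cv2.imread("pics/scene0.png")[...,::-1]
c=blobs(T,(0,0,110),(180,70,255),(370,220,435,280))[0]
r=cv2.minAreaRect(cv2.convexHull(c));print("stand",r,at("top",r[0],.065)) 
b=cv2.boxPoints(r);P=np.array([at("top",p,.065) for p in b]);print(P.round(4));print(np.degrees(np.arctan2(*(P[1]-P[0])[[1,0]])),np.degrees(np.arctan2(*(P[2]-P[1])[[1,0]])))
f=lambda I,x0,y0,x1,y1,w,h:cv2.resize(I[y0:y1,x0:x1],(w,h),interpolation=cv2.INTER_CUBIC)
A=np.hstack([f(T,375,222,430,277,400,400),f(S,245,185,300,250,340,400)])
B=np.hstack([f(T,362,310,402,350,190,190),f(S,240,140,410,285,550,190)[:,:550]])
cv2.imwrite("pics/crop1.png",np.vstack([A,B])[...,::-1])
E
```

```text
stand ((401.16558837890625, 250.1946563720703), (37.078880310058594, 40.30135726928711), 78.2317123413086) [ 0.60655168 -0.17119476  0.065     ]
[[ 0.6363 -0.1194  0.065 ]
 [ 0.6562 -0.2055  0.065 ]
 [ 0.5769 -0.2228  0.065 ]
 [ 0.5571 -0.137   0.065 ]]
-77.01259938680377 -167.73183160572003
```

View pics/crop1.png

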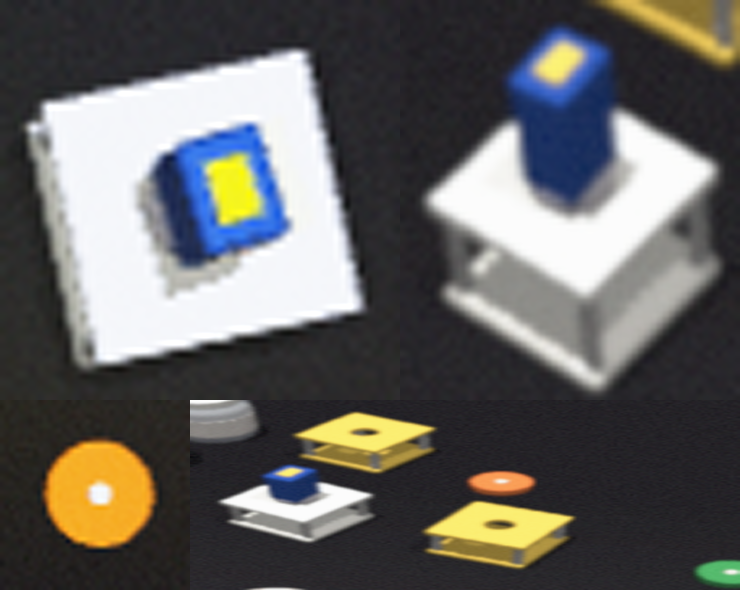

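The crop confirms it: an orange disc with a white dot at crop (100,493). The gauge with blue handle and yellow label stands in the white stand, with its long axis about 12° from world x.

```bash
cat >> h.py <<'E'
YAW=np.radians(12.6)  # gauge x axis
def Rgoal(flip):
    x=np.array([0,0,-1.]);y=np.array([-np.sin(YAW),np.cos(YAW),0])*(1-2*flip)
    return np.c_[x,y,np.cross(x,y)]
def plan(p,flip=None):
    o=status.get_obs();M=Rq(o["tool_rot"]);d=M.T@(np.array(p)-o["eef_pos"])*100
    print("t",round(o["t"],2),"pos",o["eef_pos"].round(4),"F",o["contact_force"].round(2),"w",round(float(o["gripper_width"]),3))
    print("travel cm",d.round(2),"rows",np.abs(d).max()/4)
    for f in ([0,1] if flip is None else [flip]):
        print("turn",f,R.from_matrix(M.T@Rgoal(f)).as_rotvec().round(4))
    return d
E
python3 - <<'E'
from h import *
print([a for a in dir(bot) if a[0]!='_'],bot.tcp_to_tips)
M=Rq(status.get_obs()["tool_rot"]);print(M.round(3))
plan([.47,.28,.25]);
E
```

```text
['PlanningError', 'hand_in', 'tcp_to_tips'] 0.019
[[-0.001  0.444  0.896]
 [-0.002  0.896 -0.444]
 [-1.    -0.002  0.   ]]
t 0.1 pos [0.2993 0.6044 0.2494] F [ 0.1  -0.79  0.03] w 1.0
travel cm [-2.000e-02 -2.150e+01  2.969e+01] rows 7.4229607291618525
turn 0 [-6.797e-01 -4.000e-04  1.700e-03]
turn 1 [2.4619e+00 2.1000e-03 6.0000e-04]
```

Emit:
apply_moves:
  travel:
    - [0, -2.4, 3.3]
    - [0, -2.4, 3.3]
    - [0, -2.4, 3.3]
    - [0, -2.4, 3.3]
    - [0, -2.4, 3.3]
    - [0, -2.4, 3.3]
    - [0, -2.4, 3.3]
    - [0, -2.4, 3.3]
  turn:
    - [0, 0, 0]
    - [0, 0, 0]
    - [0, 0, 0]
    - [0, 0, 0]
    - [0, 0, 0]
    - [0, 0, 0]
    - [0, 0, 0]
    - [0, 0, 0]
  grip: [0, 0, 0, 0, 0, 0, 0, 0]

```text
t: 0.77
eef_pos: [0.4461, 0.3169, 0.2438]
tool_rot: [0.687, 0.153, 0.693, -0.155]
contact_force: [1.2, -0.3, -0.0]
gripper_width: 1.001
```

Emit:
apply_moves:
  travel:
    - [0, 0, 0]
    - [0, 0, 0]
    - [0, 0, 0]
    - [0, 0, 0]
    - [0, 0, 0]
    - [0, 0, 0]
    - [0, 0, 0]
  turn:
    - [-0.097, 0, 0]
    - [-0.097, 0, 0]
    - [-0.097, 0, 0]
    - [-0.097, 0, 0]
    - [-0.097, 0, 0]
    - [-0.097, 0, 0]
    - [-0.097, 0, 0]
  grip: [0, 0, 0, 0, 0, 0, 0]

```text
t: 1.35
eef_pos: [0.452, 0.3003, 0.2417]
tool_rot: [0.698, -0.09, 0.706, 0.084]
contact_force: [-0.4, 1.9, 0.9]
gripper_width: 1.0
```

```bash
python3 - <<'E'
from h import *
plan([.432,-.136,.12],0)
E
```

```text
t 1.35 pos [0.452  0.3003 0.2417] F [-0.37  1.91  0.92] w 1.0
travel cm [ 12.63 -41.74 -12.43] rows 10.43473838541092
turn 0 [ 0.0265 -0.0123  0.0074]
```

Emit:
apply_moves:
  travel:
    - [0, -3.8, -1.0]
    - [0, -3.8, -1.0]
    - [0, -3.8, -1.0]
    - [0, -3.8, -1.1]
    - [0, -3.8, -1.1]
    - [0, -3.8, -1.1]
    - [0, -3.8, -1.1]
    - [0, -3.8, -1.1]
  turn:
    - [0.02, -0.01, 0.007]
    - [0, 0, 0]
    - [0, 0, 0]
    - [0, 0, 0]
    - [0, 0, 0]
    - [0, 0, 0]
    - [0, 0, 0]
    - [0, 0, 0]
  grip: [0, 0, 0, 0, 0, 0, 0, 0]

```text
t: 2.02
eef_pos: [0.4384, -0.0173, 0.2392]
tool_rot: [0.7, -0.087, 0.703, 0.09]
contact_force: [0.3, -0.3, 0.3]
gripper_width: 1.001
```

Emit:
apply_moves:
  travel:
    - [2, -3, -1]
    - [3, -2.5, -1]
    - [3, -2, -0.5]
    - [2, 0, 0]
    - [0, 0, 0]
  turn:
    - [0, 0, 0]
    - [0, 0, 0]
    - [0, 0, 0]
    - [0, 0, 0]
    - [0, 0, 0]
  grip: [0, 0, 0, 0, 0]

```text
t: 2.43
eef_pos: [0.4312, -0.1098, 0.138]
tool_rot: [0.704, -0.083, 0.701, 0.083]
contact_force: [0.0, 0.1, -0.2]
gripper_width: 0.998
```

```bash
python3 - <<'E'
from h import *
plan([.432,-.136,.05],0)
E
```

```text
t 2.43 pos [ 0.4312 -0.1098  0.138 ] F [ 0.01  0.12 -0.22] w 0.998
travel cm [ 8.8  -2.57 -0.57] rows 2.1995843026520934
turn 0 [ 0.0154  0.004  -0.0002]
```

Emit:
apply_moves:
  travel:
    - [3, -1, -0.3]
    - [3, -1, -0.3]
    - [2.5, -0.5, 0]
    - [0.8, 0, 0]
    - [0, 0, 0]
  turn:
    - [0.015, 0.004, 0]
    - [0, 0, 0]
    - [0, 0, 0]
    - [0, 0, 0]
    - [0, 0, 0]
  grip: [0, 0, 0, 0, 0]

```text
t: 2.85
eef_pos: [0.4345, -0.1346, 0.045]
tool_rot: [0.704, -0.078, 0.701, 0.079]
contact_force: [-0.5, -0.1, -0.3]
gripper_width: 1.002
```

```bash
python3 - <<'E'
from h import *
plan([.432,-.136,.02],0)
S=grab("scene");T=grab("top")
f=lambda I,x0,y0,x1,y1:cv2.resize(I[y0:y1,x0:x1],(400,400),interpolation=cv2.INTER_CUBIC)
cv2.imwrite("pics/c2.png",np.hstack([f(T,340,290,420,370),f(S,295,160,375,240)])[...,::-1])
E
```

```text
t 2.85 pos [ 0.4345 -0.1346  0.045 ] F [-0.52 -0.09 -0.27] w 1.002
travel cm [ 2.5  -0.08 -0.29] rows 0.6254856742131615
turn 0 [ 0.0022  0.0041 -0.0008]
```

View pics/c2.png

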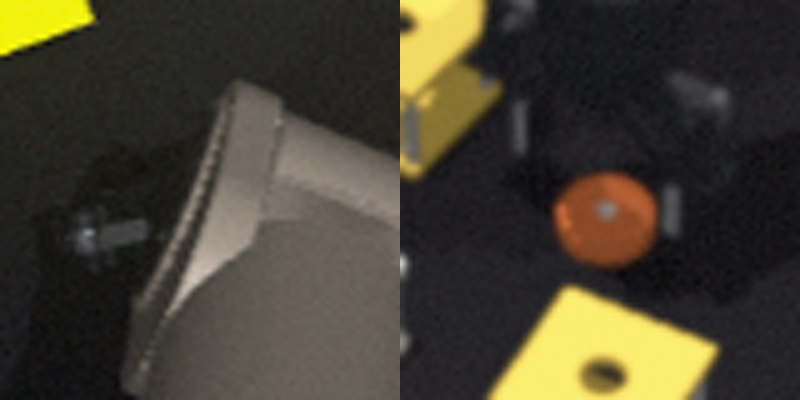

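The coupon (crop 607,218) lies between the open pads (520,127) and (672,210), which are still above it. Descending and closing.

Emit:
apply_moves:
  travel:
    - [1.5, 0, -0.2]
    - [0.9, 0, 0]
    - [0.2, 0, 0]
  turn:
    - [0, 0, 0]
    - [0, 0, 0]
    - [0, 0, 0]
  grip: [0, 0, 0]

```text
t: 3.2
eef_pos: [0.4381, -0.1337, 0.0248]
tool_rot: [0.708, -0.08, 0.697, 0.079]
contact_force: [0.1, 0.6, 0.2]
gripper_width: 1.0
```

Emit:
apply_moves:
  travel:
    - [0, 0, 0]
    - [0, 0, 0]
    - [0, 0, 0]
    - [0, 0, 0]
    - [0, 0, 0]
    - [0, 0, 0]
    - [0, 0, 0]
  turn:
    - [0, 0, 0]
    - [0, 0, 0]
    - [0, 0, 0]
    - [0, 0, 0]
    - [0, 0, 0]
    - [0, 0, 0]
    - [0, 0, 0]
  grip: [0.6, 0.6, 0.6, 0.6, 0.6, 0.6, 0.6]
  newtons: 25

```text
t: 3.78
eef_pos: [0.4405, -0.133, 0.0284]
tool_rot: [0.71, -0.08, 0.695, 0.08]
contact_force: [0.1, -0.5, -1.3]
gripper_width: 0.547
```

```bash
python3 - <<'E'
from h import *
plan([.432,-.136,.15],0)
E
```

```text
t 3.78 pos [ 0.4405 -0.133   0.0284] F [ 0.11 -0.55 -1.33] w 0.547
travel cm [-12.17  -0.14  -0.64] rows 3.0434730187998515
turn 0 [0.0071 0.0206 0.0032]
```

Drift raised and shifted the tool during closing, so I'll reopen and correct the pose before gripping.

Emit:
apply_moves:
  travel:
    - [0, 0, -0.4]
    - [0, 0, -0.3]
    - [0, 0, -0.2]
    - [0, 0, 0]
  turn:
    - [0.007, 0.02, 0.003]
    - [0, 0.005, 0]
    - [0, 0, 0]
    - [0, 0, 0]
  grip: [0, 0, 0, 0]

```text
t: 4.12
eef_pos: [0.4309, -0.1353, 0.0284]
tool_rot: [0.7, -0.078, 0.705, 0.077]
contact_force: [-0.2, 0.5, -0.1]
gripper_width: 1.003
```

```bash
python3 - <<'E'
from h import *
plan([.432,-.136,.02],0)
S=grab("scene","c3",(295,160,375,240),5);o=status.get_obs();print(o['q'].round(3),o['joint_vel'].round(4))
for c in blobs(S,(3,100,40),(22,255,255),(315,185,360,220)): print(cv2.boundingRect(c),at("scene",cv2.fitEllipse(cv2.convexHull(c))[0],.014))
plan([.432,-.136,.02],0)
E
```

```text
t 4.12 pos [ 0.4309 -0.1353  0.0284] F [-0.19  0.51 -0.12] w 1.003
travel cm [ 0.84 -0.1   0.1 ] rows 0.2089628642216223
turn 0 [-0.0008 -0.0073 -0.    ]
[-0.009  0.497  0.21   2.239 -0.232  0.432  2.178] [ 0.0022 -0.     -0.0049 -0.0059 -0.0019 -0.0001 -0.0006]
(326, 194, 22, 20) [ 0.43266807 -0.13139123  0.014     ]
t 4.17 pos [ 0.4311 -0.1352  0.0284] F [ 0.35 -0.35 -0.25] w 1.001
travel cm [ 0.84 -0.1   0.08] rows 0.20958476956548802
turn 0 [-0.0007 -0.007   0.    ]
```

View pics/c3.png

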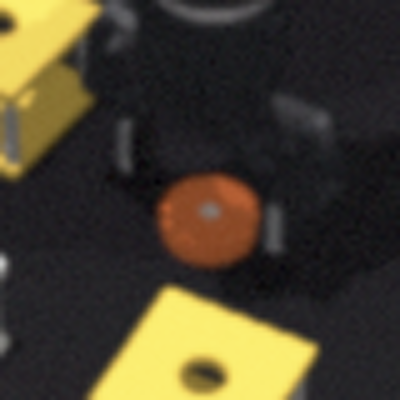

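Emit:
apply_moves:
  travel:
    - [0.5, 0, 0]
    - [0.4, 0, 0]
    - [0.15, 0, 0]
  turn:
    - [0, 0, 0]
    - [0, 0, 0]
    - [0, 0, 0]
  grip: [0, 0, 0]

```text
t: 4.42
eef_pos: [0.4314, -0.1353, 0.0173]
tool_rot: [0.701, -0.078, 0.705, 0.077]
contact_force: [0.4, 0.7, -0.2]
gripper_width: 1.002
```

Emit:
apply_moves:
  travel:
    - [0.05, 0, -0.03]
    - [0.05, 0, -0.03]
  turn:
    - [0, 0.003, 0]
    - [0, 0.003, 0]
  grip: [0.2, 0.3]

```text
t: 4.58
eef_pos: [0.4303, -0.1354, 0.0155]
tool_rot: [0.698, -0.078, 0.708, 0.077]
contact_force: [-0.2, -0.2, 1.1]
gripper_width: 0.746
```

```bash
python3 - <<'E'
from h import *
plan([.432,-.135,.02],0)
E
```

```text
t 4.58 pos [ 0.4303 -0.1354  0.0155] F [-0.22 -0.21  1.08] w 0.746
travel cm [-0.46  0.    0.17] rows 0.1137869141007122
turn 0 [-0.0009 -0.0134 -0.0001]
```

Emit:
apply_moves:
  travel:
    - [-0.35, 0, 0.1]
    - [0, 0, 0]
  turn:
    - [0, -0.012, 0]
    - [0, 0, 0]
  grip: [0.3, 0.3]

```text
t: 4.75
eef_pos: [0.4313, -0.1351, 0.0188]
tool_rot: [0.702, -0.077, 0.703, 0.077]
contact_force: [-0.7, 0.8, 0.8]
gripper_width: 0.697
```

Emit:
apply_moves:
  travel:
    - [0, 0, 0]
    - [0, 0, 0]
    - [0, 0, 0]
    - [0, 0, 0]
  turn:
    - [0, 0, 0]
    - [0, 0, 0]
    - [0, 0, 0]
    - [0, 0, 0]
  grip: [0.5, 0.6, 0.6, 0.6]

```text
t: 5.08
eef_pos: [0.4314, -0.1351, 0.0194]
tool_rot: [0.703, -0.077, 0.703, 0.077]
contact_force: [0.3, 0.2, -1.1]
gripper_width: 0.569
```

```bash
python3 - <<'E'
from h import *
plan([.432,-.135,.15],0)
E
```

```text
t 5.08 pos [ 0.4314 -0.1351  0.0194] F [ 0.34  0.16 -1.06] w 0.569
travel cm [-13.06   0.     0.06] rows 3.2652998470818524
turn 0 [-0.0009 -0.0003 -0.0002]
```

Emit:
apply_moves:
  travel:
    - [0, 0, 0]
    - [-1, 0, 0]
    - [-2, 0, 0]
    - [-3, 0, 0]
    - [-3, 0, 0]
    - [-3, 0, 0]
    - [-2, 0, 0]
    - [0, 0, 0]
  turn:
    - [0, 0, 0]
    - [0, 0, 0]
    - [0, 0, 0]
    - [0, 0, 0]
    - [0, 0, 0]
    - [0, 0, 0]
    - [0, 0, 0]
    - [0, 0, 0]
  grip: [0.6, 0.6, 0.6, 0.6, 0.6, 0.6, 0.6, 0.6]

```text
t: 5.75
eef_pos: [0.429, -0.1353, 0.1671]
tool_rot: [0.701, -0.076, 0.705, 0.077]
contact_force: [0.3, -0.3, -0.5]
gripper_width: 0.567
```

```bash
python3 - <<'E'
from h import *
plan([.6126,.193,.16],0)
S=grab("scene");o=status.get_obs()["eef_pos"]
b=proj("scene",o);print("tcp px",b)
for c in blobs(S,(3,100,40),(22,255,255),(290,130,380,230)): print(cv2.boundingRect(c),cv2.contourArea(c),at("scene",cv2.fitEllipse(cv2.convexHull(c))[0],o[2]-.019+.014))
E
```

```text
t 5.75 pos [ 0.429  -0.1353  0.1671] F [ 0.31 -0.27 -0.48] w 0.567
travel cm [ 0.63 28.1  25.01] rows 7.023956104730419
turn 0 [-0.0024 -0.0059 -0.0022]
tcp px [338.09348928 159.51295849]
(290, 154, 26, 43) 295.5 [ 0.52368681 -0.1531998   0.16074954]
(327, 152, 19, 21) 276.0 [ 0.43311803 -0.13362322  0.16074954]
```

Emit:
apply_moves:
  travel:
    - [0, 1.5, 1.3]
    - [0, 2.8, 2.5]
    - [0, 3, 2.6]
    - [0, 3, 2.6]
    - [0, 3, 2.6]
    - [0, 3, 2.6]
    - [0, 3, 2.6]
    - [0, 3, 2.6]
  turn:
    - [-0.002, -0.006, -0.002]
    - [0, 0, 0]
    - [0, 0, 0]
    - [0, 0, 0]
    - [0, 0, 0]
    - [0, 0, 0]
    - [0, 0, 0]
    - [0, 0, 0]
  grip: [0.6, 0.6, 0.6, 0.6, 0.6, 0.6, 0.6, 0.6]

```text
t: 6.47
eef_pos: [0.5663, 0.1235, 0.1571]
tool_rot: [0.698, -0.071, 0.709, 0.069]
contact_force: [1.8, -0.6, -0.3]
gripper_width: 0.572
```

Emit:
apply_moves:
  travel:
    - [0, 2.3, 2]
    - [0, 1.5, 1.3]
    - [0, 0, 0]
    - [0, 0, 0]
  turn:
    - [0, 0, 0]
    - [0, 0, 0]
    - [0, 0, 0]
    - [0, 0, 0]
  grip: [0.6, 0.6, 0.6, 0.6]

```text
t: 6.8
eef_pos: [0.5906, 0.1814, 0.149]
tool_rot: [0.695, -0.075, 0.711, 0.075]
contact_force: [-1.1, -1.0, -1.4]
gripper_width: 0.576
```

```bash
python3 - <<'E'
from h import *
plan([.610,.1933,.12],0)
E
```

```text
t 6.8 pos [0.5906 0.1814 0.149 ] F [-1.06 -1.03 -1.39] w 0.576
travel cm [2.85 0.74 2.21] rows 0.712410972608719
turn 0 [-0.0067 -0.0225 -0.0023]
```

Emit:
apply_moves:
  travel:
    - [1.5, 0.5, 1.2]
    - [1.5, 0.2, 0.8]
    - [1.2, 0, 0]
    - [0, 0, 0]
    - [0, 0, 0]
  turn:
    - [-0.006, -0.022, -0.002]
    - [0, 0, 0]
    - [0, 0, 0]
    - [0, 0, 0]
    - [0, 0, 0]
  grip: [0.6, 0.6, 0.6, 0.6, 0.6]

```text
t: 7.22
eef_pos: [0.6044, 0.1873, 0.1005]
tool_rot: [0.7, -0.078, 0.706, 0.075]
contact_force: [0.5, -1.0, -1.3]
gripper_width: 0.569
```

```bash
python3 - <<'E'
from h import *
plan([.610,.1933,.10],0)
S=grab("scene");T=grab("top")
f=lambda I,x0,y0,x1,y1:cv2.resize(I[y0:y1,x0:x1],(400,400),interpolation=cv2.INTER_CUBIC)
cv2.imwrite("pics/c4.png",np.hstack([f(T,190,200,290,300),f(S,330,270,430,370)])[...,::-1])
cv2.imwrite("pics/scene4.png",S[...,::-1])
z=status.get_obs()["eef_pos"][2]-.0194+.014
for n,im,b in(("scene",S,(330,270,430,370)),("top",T,(190,200,290,300))):
    for c in blobs(im,(3,100,40),(22,255,255),b): print(n,cv2.boundingRect(c),cv2.contourArea(c),at(n,cv2.fitEllipse(cv2.convexHull(c))[0],z))
E
```

```text
t 7.22 pos [0.6044 0.1873 0.1005] F [ 0.45 -0.96 -1.34] w 0.569
travel cm [0.04 0.46 0.68] rows 0.16898896596072446
turn 0 [-0.0039 -0.009   0.0027]
scene (365, 293, 22, 24) 373.5 [0.60735656 0.18724182 0.0957335 ]
top (239, 250, 10, 10) 42.5 [0.58823784 0.16985293 0.0957335 ]
```

View pics/c4.png

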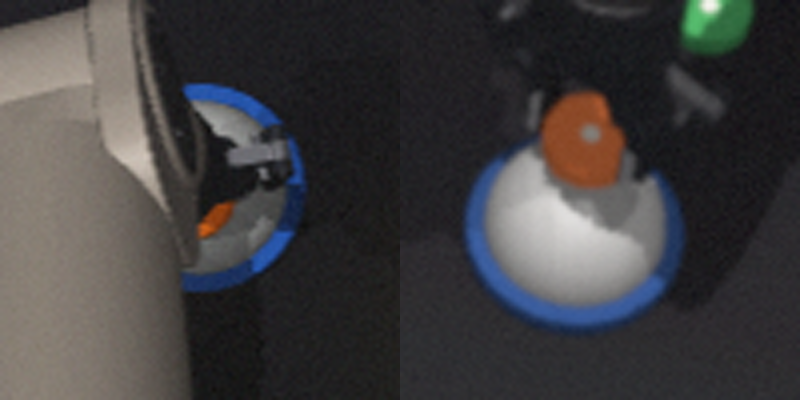

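```bash
python3 - <<'E'
from h import *
S=cv2.imread("pics/scene4.png")[...,::-1]
z=.0957
hsv=cv2.cvtColor(S,cv2.COLOR_RGB2HSV)
sub=hsv[296:312,370:386]; m=((sub[...,1]<110)&(sub[...,2]>90)).astype(np.uint8)
print(m); ys,xs=np.nonzero(m); 
d=(370+xs.mean(),296+ys.mean());print("dot",d,at("scene",d,z))
for t in np.linspace(0,2*np.pi,8,endpoint=False): pass
c=at("scene",d,z)
big=cv2.resize(S[285:325,355:395],(600,600),interpolation=cv2.INTER_CUBIC).copy()
for zz,col in((z,(0,255,0)),(z-.014,(0,0,255))):
    P=np.array([proj("scene",[c[0]+.025*np.cos(t),c[1]+.025*np.sin(t),zz]) for t in np.linspace(0,6.283,60)])
    cv2.polylines(big,[np.int32((P-[355,285]+.5)*15)],True,col,1)
cv2.imwrite("pics/c5.png",big[...,::-1])
# predicted contact
print(proj("scene",[.6141,.195,.065]))
E
```

```text
[[0 0 0 0 0 0 0 0 0 0 0 0 0 0 0 0]
 [0 0 0 0 0 0 0 0 0 0 0 0 0 0 0 0]
 [0 0 0 0 0 0 0 0 0 0 0 0 0 0 0 0]
 [0 0 0 0 0 0 0 0 0 0 0 0 0 0 0 0]
 [0 0 0 0 0 0 0 0 0 0 0 0 0 0 0 0]
 [0 0 0 0 0 0 1 1 1 0 0 0 0 0 0 0]
 [0 0 0 0 0 0 1 1 1 1 0 0 0 0 0 0]
 [0 0 0 0 0 1 1 1 1 1 0 0 0 0 0 0]
 [0 0 0 0 0 0 1 1 1 1 0 0 0 0 0 0]
 [0 0 0 0 0 0 0 1 1 0 0 0 0 0 0 0]
 [0 0 0 0 0 0 0 0 0 0 0 0 0 0 0 0]
 [0 0 0 0 0 0 0 0 0 0 0 0 0 0 0 0]
 [0 0 0 0 0 0 0 0 0 0 0 0 0 0 0 0]
 [0 0 0 0 0 0 0 0 0 0 0 0 0 0 0 0]
 [0 0 0 0 0 0 0 0 0 0 0 0 0 0 0 0]
 [0 0 0 0 0 0 0 0 0 0 0 0 0 0 0 0]]
dot (np.float64(377.27777777777777), np.float64(302.8888888888889)) [0.60199855 0.18668715 0.0957    ]
[374.77345967 316.18693567]
```

View pics/c5.png

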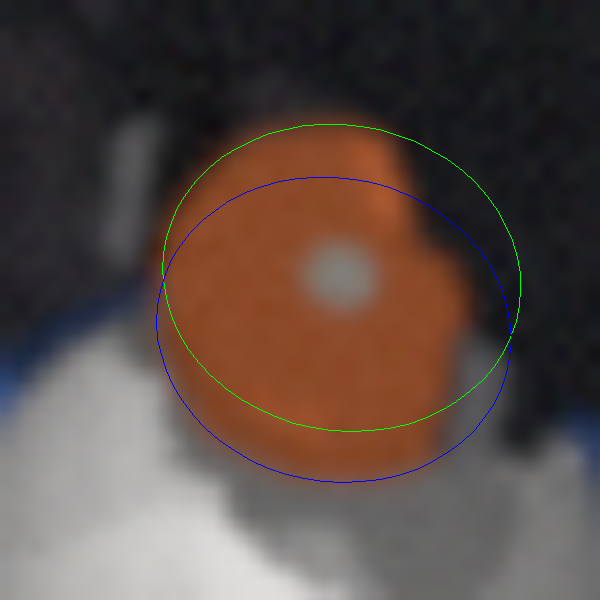

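```bash
cat >> h.py <<'E'
from scipy.optimize import minimize
def fitcyl(n,im,lo,hi,box,r,z0,z1,g):
    pts=np.vstack([c[:,0] for c in blobs(im,lo,hi,box,6)]);hull=cv2.convexHull(pts)
    M=np.zeros((480*4,640*4),np.uint8)  # 4x supersampled
    A=M.copy();cv2.fillPoly(A,[np.int32(hull*4)],1);A=cv2.dilate(A,np.ones((5,5),np.uint8))
    t=np.linspace(0,6.283,90)
    def cost(p):
        Q=np.array([proj1(n,[p[0]+r*np.cos(a),p[1]+r*np.sin(a),z]) for z in(z0,z1) for a in t])
        B=M.copy();cv2.fillPoly(B,[cv2.convexHull(np.int32(Q*64))],1,shift=4)
        return np.count_nonzero(A!=B)
    s=minimize(cost,g,method="Nelder-Mead",options=dict(initial_simplex=np.array(g)+np.array([[0,0],[.006,0],[0,.006]]),xatol=1e-4,fatol=2,maxiter=60))
    return s.x.round(4),s.fun/A.sum()
_C={}
def proj1(n,p):
    if n not in _C:
        c=eyes.calibration(n);_C[n]=(c["intrinsics"],Rq(c["attitude"]).T,np.array(c["xyz"]))
    K,Rt,o=_C[n];v=K@(Rt@(np.array(p)-o));return v[:2]/v[2]
E
python3 - <<'E'
from h import *
T=cv2.imread("pics/top0.png")[...,::-1];S=cv2.imread("pics/scene0.png")[...,::-1]
B=((105,120,50),(130,255,255));O=((3,100,60),(22,255,255))
for n,im,bd,bo in(("top",T,(200,210,280,285),(365,310,400,350)),("scene",S,(335,290,410,360),(320,190,355,215))):
    print(n,"base",fitcyl(n,im,*B,bd,.06,0,.015,[.612,.192]),"coupon",fitcyl(n,im,*O,bo,.025,0,.014,[.432,-.136]))
    h=cv2.cvtColor(im,cv2.COLOR_RGB2HSV)[bo[1]:bo[3],bo[0]:bo[2]];y,x=np.nonzero((h[...,1]<110)&(h[...,2]>110));print(" dot",at(n,(x.mean()+bo[0],y.mean()+bo[1]),.014).round(4),len(x))
E
```

```text
top base (array([0.6114, 0.1916]), np.float64(0.03110355978186402)) coupon (array([ 0.4317, -0.1389]), np.float64(0.1281030134076729))
 dot [ 0.4309 -0.1383  0.014 ] 20
scene base (array([0.6104, 0.1914]), np.float64(0.05862727765262768)) coupon (array([ 0.4304, -0.1346]), np.float64(0.2356445474102267))
 dot [ 0.4297 -0.1372  0.014 ] 15
```

```bash
python3 - <<'E'
from h import *
plan([.6126,.192,.088],0)
E
```

```text
t 7.32 pos [0.6046 0.1873 0.1011] F [-0.04 -1.15 -0.87] w 0.566
travel cm [1.31 0.29 0.89] rows 0.3263069077166464
turn 0 [-0.0041 -0.0083  0.0026]
```

Emit:
apply_moves:
  travel:
    - [0.3, 0.2, 0.5]
    - [0.4, 0.1, 0.3]
    - [0, 0, 0]
    - [0, 0, 0]
  turn:
    - [-0.004, -0.008, 0.002]
    - [0, 0, 0]
    - [0, 0, 0]
    - [0, 0, 0]
  grip: [0.6, 0.6, 0.6, 0.6]

```text
t: 7.65
eef_pos: [0.6135, 0.1916, 0.0962]
tool_rot: [0.704, -0.077, 0.701, 0.077]
contact_force: [-0.1, -0.9, -0.7]
gripper_width: 0.571
```

```bash
cat >> h.py <<'E'
def dot(n,im,box,z):
    h=cv2.cvtColor(im,cv2.COLOR_RGB2HSV)[box[1]:box[3],box[0]:box[2]]
    m=((h[...,1]<110)&(h[...,2]>90)).astype(np.uint8)
    k,l,s,c=cv2.connectedComponentsWithStats(m)
    for i in range(1,k):
        if 6<s[i,4]<40: print("dot",n,s[i,4],(c[i]+box[:2]).round(1),at(n,c[i]+box[:2],z).round(4))
E
python3 - <<'E'
from h import *
plan([.6126,.192,.085],0)
S=grab("scene");z=status.get_obs()["eef_pos"][2]-.0054
dot("scene",S,(365,296,390,316),z)
E
```

```text
t 7.65 pos [0.6135 0.1916 0.0962] F [-0.07 -0.86 -0.66] w 0.571
travel cm [ 1.12  0.05 -0.08] rows 0.27878687937472624
turn 0 [-0.0012  0.0044 -0.0003]
dot scene 17 [375.3 307.8] [0.6111 0.1906 0.0908]
```

Emit:
apply_moves:
  travel:
    - [0.5, 0.05, -0.05]
    - [0.3, 0.02, 0]
    - [0.1, 0, 0]
    - [0, 0, 0]
  turn:
    - [0, 0.003, 0]
    - [0, 0, 0]
    - [0, 0, 0]
    - [0, 0, 0]
  grip: [0.6, 0.6, 0.6, 0.6]

```text
t: 8.03
eef_pos: [0.6129, 0.1926, 0.0868]
tool_rot: [0.703, -0.077, 0.702, 0.078]
contact_force: [0.8, 0.2, -1.5]
gripper_width: 0.568
```

```bash
python3 - <<'E'
from h import *
plan([.6119,.192,.085],0)
S=grab("scene");z=status.get_obs()["eef_pos"][2]-.0054
dot("scene",S,(362,296,390,318),z)
E
```

```text
t 8.03 pos [0.6129 0.1926 0.0868] F [ 0.81  0.19 -1.55] w 0.568
travel cm [ 0.18 -0.04 -0.11] rows 0.04444341682678856
turn 0 [-0.0008  0.0018 -0.0006]
dot scene 15 [375.6 310.4] [0.6106 0.1921 0.0814]
dot scene 18 [362.7 314.1] [0.6374 0.181  0.0814]
```

Emit:
apply_moves:
  travel:
    - [0.15, -0.03, 0]
    - [0.05, 0, 0]
    - [0, 0, 0]
  turn:
    - [0, 0, 0]
    - [0, 0, 0]
    - [0, 0, 0]
  grip: [0.6, 0.6, 0.6]

```text
t: 8.33
eef_pos: [0.613, 0.1923, 0.0846]
tool_rot: [0.703, -0.077, 0.702, 0.078]
contact_force: [0.3, -0.5, -1.6]
gripper_width: 0.571
```

```bash
python3 - <<'E'
from h import *
plan([.6119,.192,.085],0)
S=grab("scene");z=status.get_obs()["eef_pos"][2]-.0054
dot("scene",S,(365,296,390,318),z)
plan([.6119,.192,.085],0)
E
```

```text
t 8.33 pos [0.613  0.1923 0.0846] F [ 0.29 -0.45 -1.6 ] w 0.571
travel cm [-0.04 -0.01 -0.11] rows 0.027489227636841577
turn 0 [-0.0008  0.0018 -0.0005]
dot scene 16 [375.2 310.6] [0.6105 0.1912 0.0793]
t 8.38 pos [0.613  0.1923 0.0847] F [ 0.64 -0.51 -0.71] w 0.57
travel cm [-0.03 -0.   -0.11] rows 0.027276005641730453
turn 0 [-0.0008  0.0018 -0.0005]
```

Emit:
apply_moves:
  travel:
    - [0.06, 0, 0]
    - [0, 0, 0]
  turn:
    - [0, 0, 0]
    - [0, 0, 0]
  grip: [0.6, 0.6]

```text
t: 8.55
eef_pos: [0.6131, 0.1923, 0.0843]
tool_rot: [0.704, -0.077, 0.702, 0.078]
contact_force: [0.5, 0.2, -1.1]
gripper_width: 0.569
```

Emit:
apply_moves:
  travel:
    - [0.06, 0, 0]
    - [0, 0, 0]
  turn:
    - [0, 0, 0]
    - [0, 0, 0]
  grip: [0.6, 0.6]

```text
t: 8.72
eef_pos: [0.6133, 0.1923, 0.0843]
tool_rot: [0.704, -0.077, 0.702, 0.078]
contact_force: [-0.9, 0.3, -0.8]
gripper_width: 0.574
```

Emit:
apply_moves:
  travel:
    - [0.1, 0, 0]
    - [0.1, 0, 0]
    - [0, 0, 0]
  turn:
    - [0, 0, 0]
    - [0, 0, 0]
    - [0, 0, 0]
  grip: [0.6, 0.6, 0.6]

```text
t: 8.97
eef_pos: [0.6135, 0.1924, 0.0844]
tool_rot: [0.704, -0.077, 0.702, 0.078]
contact_force: [0.6, 0.4, -1.6]
gripper_width: 0.571
```

```bash
python3 - <<'E'
from h import *
plan([.6119,.192,.085],0)
S=grab("scene");dot("scene",S,(365,296,390,318),.079)
plan([.6119,.192,.085],0)
S=grab("scene");plan([.6119,.192,.085],0)
E
```

```text
t 8.97 pos [0.6135 0.1924 0.0844] F [ 0.61  0.44 -1.59] w 0.571
travel cm [-0.06 -0.   -0.17] rows 0.04133179569060698
turn 0 [-0.0013  0.0029 -0.0014]
dot scene 19 [375.2 310.8] [0.6109 0.1914 0.079 ]
t 9.02 pos [0.6137 0.1924 0.0844] F [ 0.24 -0.3  -0.17] w 0.571
travel cm [-0.06  0.   -0.19] rows 0.04647035775190852
turn 0 [-0.0013  0.0035 -0.0014]
t 9.07 pos [0.6138 0.1924 0.0842] F [ 0.19 -0.69  2.21] w 0.572
travel cm [-0.08 -0.   -0.19] rows 0.047703534118931
turn 0 [-0.0012  0.0035 -0.0013]
```

Emit:
apply_moves:
  travel:
    - [0, 0, 0]
    - [0, 0, 0]
    - [0, 0, 0]
    - [0, 0, 0]
    - [0, 0, 0]
  turn:
    - [0, 0, 0]
    - [0, 0, 0]
    - [0, 0, 0]
    - [0, 0, 0]
    - [0, 0, 0]
  grip: [0.4, 0.35, 0.25, 0.1, 0]

```text
t: 9.48
eef_pos: [0.614, 0.1925, 0.0836]
tool_rot: [0.704, -0.077, 0.702, 0.078]
contact_force: [-0.1, 0.5, 0.6]
gripper_width: 0.994
```

Emit:
apply_moves:
  travel:
    - [-0.5, 0, 0]
    - [-1.5, 0, 0]
    - [-3, 0, 0]
    - [-3, 0, 0]
    - [-3, 0, 0]
    - [-2, 0, 0]
  turn:
    - [0, 0, 0]
    - [0, 0, 0]
    - [0, 0, 0]
    - [0, 0, 0]
    - [0, 0, 0]
    - [0, 0, 0]
  grip: [0, 0, 0, 0, 0, 0]

```text
t: 9.98
eef_pos: [0.6098, 0.191, 0.2132]
tool_rot: [0.7, -0.078, 0.706, 0.076]
contact_force: [0.5, 1.1, 0.4]
gripper_width: 1.004
```

```bash
python3 - <<'E'
from h import *
plan([.6068,-.173,.21],0)
S=grab("scene","c6",(340,280,410,350),6);dot("scene",S,(362,292,392,325),.079)
E
```

```text
t 9.98 pos [0.6098 0.191  0.2132] F [0.52 1.05 0.42] w 1.004
travel cm [  0.45 -35.47  -8.19] rows 8.866479432500277
turn 0 [-0.0011 -0.0091  0.0015]
dot scene 17 [374.9 311.4] [0.6123 0.192  0.079 ]
```

View pics/c6.png

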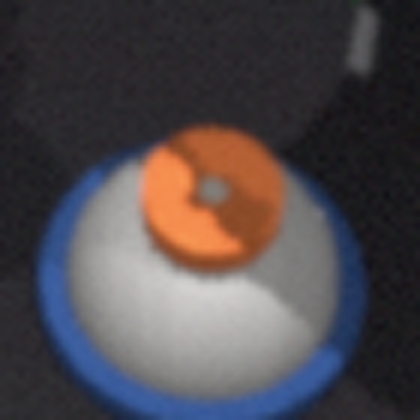

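Coupon sits level on the dome top, with the dot at crop (212,190). Now to the gauge.

Emit:
apply_moves:
  travel:
    - [0, -2, -0.4]
    - [0, -3.8, -0.9]
    - [0, -3.8, -0.9]
    - [0, -3.8, -0.9]
    - [0, -3.8, -0.9]
    - [0, -3.8, -0.9]
    - [0, -3.8, -0.9]
    - [0, -3.8, -0.9]
  turn:
    - [-0.001, -0.009, 0.001]
    - [0, 0, 0]
    - [0, 0, 0]
    - [0, 0, 0]
    - [0, 0, 0]
    - [0, 0, 0]
    - [0, 0, 0]
    - [0, 0, 0]
  grip: [0, 0, 0, 0, 0, 0, 0, 0]

```text
t: 10.7
eef_pos: [0.6133, -0.0972, 0.2208]
tool_rot: [0.708, -0.082, 0.695, 0.09]
contact_force: [0.2, -0.3, -0.3]
gripper_width: 1.001
```

Emit:
apply_moves:
  travel:
    - [0, -3, -0.6]
    - [0, -2, -0.5]
    - [0, -0.8, -0.2]
    - [0, 0, 0]
  turn:
    - [0, 0, 0]
    - [0, 0, 0]
    - [0, 0, 0]
    - [0, 0, 0]
  grip: [0, 0, 0, 0]

```text
t: 11.03
eef_pos: [0.6116, -0.1727, 0.2213]
tool_rot: [0.709, -0.078, 0.696, 0.082]
contact_force: [0.1, -0.1, 0.2]
gripper_width: 1.002
```

```bash
python3 - <<'E'
from h import *
plan([.6065,-.1733,.15],0)
T=grab("top")
B=((105,120,50),(130,255,255))
print(fitcyl("top",T,*B,(200,210,280,285),.06,0,.015,[.612,.192]))
dot("top",T,(225,230,255,262),.079)
O=((3,100,60),(22,255,255));print(fitcyl("top",T,*O,(220,225,262,268),.025,.065,.079,[.612,.192]))
E
```

```text
t 11.03 pos [ 0.6116 -0.1727  0.2213] F [ 0.08 -0.07  0.23] w 1.002
travel cm [ 7.12  0.04 -0.65] rows 1.778854610503266
turn 0 [ 0.0075  0.0189 -0.0031]
(array([0.6119, 0.1921]), np.float64(0.030379538406652213))
dot top 18 [234.8 243.5] [0.6126 0.1915 0.079 ]
(array([0.6128, 0.1912]), np.float64(0.06275543836519447))
```

Emit:
apply_moves:
  travel:
    - [2, 0, -0.4]
    - [2.5, 0, -0.2]
    - [2, 0, 0]
    - [0, 0, 0]
  turn:
    - [0.007, 0.019, -0.003]
    - [0, 0, 0]
    - [0, 0, 0]
    - [0, 0, 0]
  grip: [0, 0, 0, 0]

```text
t: 11.42
eef_pos: [0.6087, -0.163, 0.1542]
tool_rot: [0.703, -0.08, 0.701, 0.083]
contact_force: [-0.8, 1.3, -0.1]
gripper_width: 0.998
```

```bash
python3 - <<'E'
from h import *
plan([.6065,-.1733,.112],0)
S=grab("scene","c7",(235,160,305,250),6)
E
```

```text
t 11.42 pos [ 0.6087 -0.163   0.1542] F [-0.85  1.29 -0.12] w 0.998
travel cm [ 4.22 -0.97 -0.46] rows 1.0547248690180977
turn 0 [ 0.0109  0.0031 -0.0038]
```

View pics/c7.png

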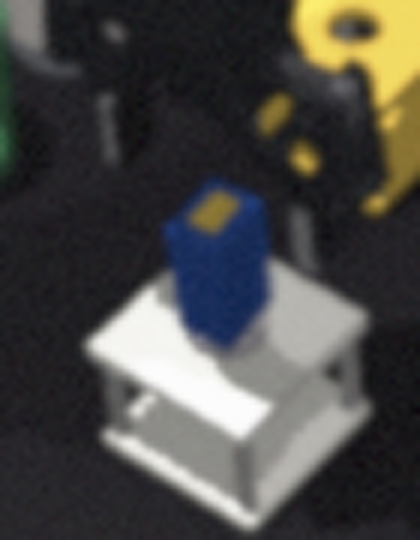

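The handle top (crop 215,212) lies between the pads (108,125) and (303,240); I'll correct the 1 cm drift and lower.

Emit:
apply_moves:
  travel:
    - [0.5, -0.9, -0.4]
    - [1.5, 0, 0]
    - [1.5, 0, 0]
    - [0.5, 0, 0]
    - [0, 0, 0]
  turn:
    - [0.01, 0.003, -0.004]
    - [0, 0, 0]
    - [0, 0, 0]
    - [0, 0, 0]
    - [0, 0, 0]
  grip: [0, 0, 0, 0, 0]

```text
t: 11.88
eef_pos: [0.6117, -0.1695, 0.1188]
tool_rot: [0.705, -0.081, 0.7, 0.079]
contact_force: [-1.0, 0.6, 0.8]
gripper_width: 0.999
```

```bash
python3 - <<'E'
from h import *
plan([.6065,-.1733,.110],0)
E
```

```text
t 11.88 pos [ 0.6117 -0.1695  0.1188] F [-1.    0.6   0.77] w 0.999
travel cm [ 0.88 -0.25 -0.6 ] rows 0.21989937907232107
turn 0 [0.0066 0.0079 0.0026]
```

Emit:
apply_moves:
  travel:
    - [0.5, -0.25, -0.5]
    - [0.4, -0.05, -0.1]
    - [0, 0, 0]
    - [0, 0, 0]
  turn:
    - [0.006, 0.007, 0.002]
    - [0, 0, 0]
    - [0, 0, 0]
    - [0, 0, 0]
  grip: [0, 0, 0, 0]

```text
t: 12.22
eef_pos: [0.6077, -0.1748, 0.1121]
tool_rot: [0.704, -0.078, 0.701, 0.077]
contact_force: [-0.3, 0.0, 0.4]
gripper_width: 0.997
```

```bash
python3 - <<'E'
from h import *
plan([.6065,-.1733,.110],0)
E
```

```text
t 12.22 pos [ 0.6077 -0.1748  0.1121] F [-0.27  0.05  0.38] w 0.997
travel cm [ 0.21  0.17 -0.09] rows 0.051365638714573995
turn 0 [-0.0002  0.0037  0.0022]
```

Good; close on the handle.

Emit:
apply_moves:
  travel:
    - [0.15, 0.12, -0.05]
    - [0, 0, 0]
    - [0, 0, 0]
    - [0, 0, 0]
    - [0, 0, 0]
    - [0, 0, 0]
    - [0, 0, 0]
    - [0, 0, 0]
  turn:
    - [0, 0.003, 0.002]
    - [0, 0, 0]
    - [0, 0, 0]
    - [0, 0, 0]
    - [0, 0, 0]
    - [0, 0, 0]
    - [0, 0, 0]
    - [0, 0, 0]
  grip: [0.4, 0.6, 0.7, 0.8, 0.9, 0.9, 0.9, 0.9]
  newtons: 40

```text
t: 12.88
eef_pos: [0.6079, -0.1738, 0.112]
tool_rot: [0.704, -0.078, 0.702, 0.077]
contact_force: [-0.5, -0.2, -0.0]
gripper_width: 0.297
```

```bash
python3 - <<'E'
from h import *
plan([.6065,-.1733,.22],0)
E
```

```text
t 12.88 pos [ 0.6079 -0.1738  0.112 ] F [-0.48 -0.21 -0.03] w 0.297
travel cm [-10.8    0.07  -0.09] rows 2.699555727013764
turn 0 [-0.0003  0.0029  0.0008]
```

Emit:
apply_moves:
  travel:
    - [-0.7, 0, 0]
    - [-1, 0, 0]
    - [-1, 0, 0]
    - [-1, 0, 0]
  turn:
    - [0, 0.002, 0]
    - [0, 0, 0]
    - [0, 0, 0]
    - [0, 0, 0]
  grip: [0.9, 0.9, 0.9, 0.9]

```text
t: 13.22
eef_pos: [0.6057, -0.1732, 0.1492]
tool_rot: [0.701, -0.077, 0.705, 0.078]
contact_force: [0.7, 0.5, -1.9]
gripper_width: 0.295
```

```bash
python3 - <<'E'
from h import *
plan([.6079,-.1738,.225],0)
E
```

```text
t 13.22 pos [ 0.6057 -0.1732  0.1492] F [ 0.67  0.52 -1.91] w 0.295
travel cm [-7.58 -0.1   0.16] rows 1.8954722763177323
turn 0 [-0.0003 -0.005  -0.0015]
```

Emit:
apply_moves:
  travel:
    - [-1, 0, 0.1]
    - [-2, 0, 0]
    - [-2, 0, 0]
    - [-2, 0, 0]
    - [-1, 0, 0]
    - [0, 0, 0]
  turn:
    - [0, -0.005, 0]
    - [0, 0, 0]
    - [0, 0, 0]
    - [0, 0, 0]
    - [0, 0, 0]
    - [0, 0, 0]
  grip: [0.9, 0.9, 0.9, 0.9, 0.9, 0.9]

```text
t: 13.72
eef_pos: [0.608, -0.1736, 0.2409]
tool_rot: [0.706, -0.077, 0.7, 0.077]
contact_force: [0.8, 0.3, -1.1]
gripper_width: 0.302
```

```bash
python3 - <<'E'
from h import *
plan([.6126,.1915,.225],0)
E
```

```text
t 13.72 pos [ 0.608  -0.1736  0.2409] F [ 0.79  0.33 -1.09] w 0.302
travel cm [ 1.62 35.54  8.37] rows 8.885399169249467
turn 0 [-0.0008  0.0081  0.001 ]
```

Emit:
apply_moves:
  travel:
    - [0, 1.5, 0.3]
    - [0, 3, 0.7]
    - [0, 3.5, 0.8]
    - [0, 3.5, 0.8]
    - [0, 3.5, 0.8]
    - [0, 3.5, 0.8]
    - [0, 3.5, 0.8]
    - [0, 3.5, 0.8]
  turn:
    - [0, 0.008, 0]
    - [0, 0, 0]
    - [0, 0, 0]
    - [0, 0, 0]
    - [0, 0, 0]
    - [0, 0, 0]
    - [0, 0, 0]
    - [0, 0, 0]
  grip: [0.9, 0.9, 0.9, 0.9, 0.9, 0.9, 0.9, 0.9]

```text
t: 14.38
eef_pos: [0.6087, 0.0833, 0.2376]
tool_rot: [0.703, -0.073, 0.704, 0.066]
contact_force: [-0.4, 0.9, -1.3]
gripper_width: 0.302
```

Emit:
apply_moves:
  travel:
    - [0, 3, 0.7]
    - [0, 2.5, 0.6]
    - [0, 1.5, 0.4]
    - [0, 0.5, 0]
    - [0, 0, 0]
  turn:
    - [0, 0, 0]
    - [0, 0, 0]
    - [0, 0, 0]
    - [0, 0, 0]
    - [0, 0, 0]
  grip: [0.9, 0.9, 0.9, 0.9, 0.9]

```text
t: 14.8
eef_pos: [0.606, 0.1768, 0.2323]
tool_rot: [0.701, -0.077, 0.705, 0.074]
contact_force: [0.4, -0.2, -2.5]
gripper_width: 0.3
```

```bash
python3 - <<'E'
from h import *
plan([.6126,.1915,.20],0)
E
```

```text
t 14.8 pos [0.606  0.1768 0.2323] F [ 0.44 -0.17 -2.46] w 0.3
travel cm [3.22 1.31 0.98] rows 0.8057749801145835
turn 0 [-0.0069 -0.0069  0.0034]
```

Emit:
apply_moves:
  travel:
    - [1, 0.7, 0.6]
    - [1, 0.5, 0.3]
    - [0.8, 0.1, 0]
    - [0, 0, 0]
    - [0, 0, 0]
  turn:
    - [-0.007, -0.007, 0.003]
    - [0, 0, 0]
    - [0, 0, 0]
    - [0, 0, 0]
    - [0, 0, 0]
  grip: [0.9, 0.9, 0.9, 0.9, 0.9]

```text
t: 15.22
eef_pos: [0.6124, 0.186, 0.1994]
tool_rot: [0.702, -0.077, 0.704, 0.074]
contact_force: [-0.3, -0.1, -2.3]
gripper_width: 0.301
```

```bash
python3 - <<'E'
from h import *
plan([.6126,.1915,.19],0)
S=grab("scene");o=status.get_obs()["eef_pos"]
big=cv2.resize(S[225:345,320:440],(600,600),interpolation=cv2.INTER_CUBIC)
cv2.imwrite("pics/c8.png",big[...,::-1]);cv2.imwrite("pics/scene8.png",S[...,::-1])
print("tip px pred",proj("scene",[o[0],o[1],o[2]-.101]), "full", ((proj("scene",[o[0],o[1],o[2]-.101])-[320,225])*5).round())
dot("scene",S,(362,292,392,325),.079)
E
```

```text
t 15.22 pos [0.6124 0.186  0.1994] F [-0.31 -0.1  -2.32] w 0.301
travel cm [0.93 0.54 0.14] rows 0.23341033919391643
turn 0 [-0.0059 -0.0022  0.0034]
tip px pred [373.49003672 304.66103372] full [267. 398.]
dot scene 17 [374.9 311.4] [0.6123 0.192  0.079 ]
```

View pics/c8.png

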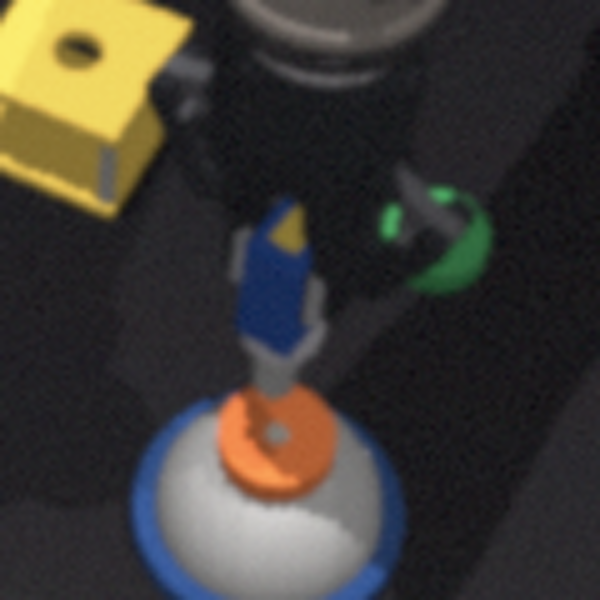

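The gauge hangs over the dome. Its nose ends near crop (275,390), and the dot is at (276,433). The pin blends into the orange, so I'll measure it numerically.

```bash
python3 - <<'E'
from h import *
S=cv2.imread("pics/scene8.png")[...,::-1]
o=np.array([.6124,.186,.1994])
for h in (.014,.02,.03,.054):
    p=proj("scene",o+[0,0,-.101+h]);e=[proj("scene",o+[.009*np.cos(a),.009*np.sin(a),-.101+h]) for a in np.linspace(0,6.28,40)]
    print(h,p.round(1),"x",np.min(e,0).round(1),np.max(e,0).round(1))
h=cv2.cvtColor(S,cv2.COLOR_RGB2HSV)
print("V");print(h[292:312,364:386,2]);print("Smax/hue");print(h[298:312,364:386,1])
E
```

```text
0.014 [374.1 301.3] x [369.7 297.5] [378.4 305. ]
0.02 [374.3 299.7] x [369.9 296. ] [378.7 303.5]
0.03 [374.6 297.1] x [370.2 293.4] [379.  300.9]
0.054 [375.5 290.8] x [371.1 287. ] [380.  294.6]
V
[[ 41  45  46  53  75  88  92  89  88  87  86  87  88  90  90  87  92 105
  110 106  83  55]
 [ 41  45  43  51  71  88  99  97  94  92  87  88  91  89  91  98 101 108
  109  97  69  49]
 [ 41  40  42  44  60  81  98 101 104  97  90  88  91  93  96 102 109 110
  102  80  56  45]
 [ 46  41  42  42  49  64  84 100 108 105  95  95  93  94  97 109 106 103
   90  70  47  42]
 [ 43  41  44  42  39  52  66  88 102 106 105 103 101 101 100 106  97  81
   67  51  46  43]
 [ 43  44  44  41  42  46  63  80  94 100 104 106 103 102  98  94  80  59
   48  45  38  42]
 [ 43  44  43  46  41  48  61  78  91  94  97  98  98  96  91  78  60  48
   46  47  44  44]
 [ 43  44  41  43  45  49  62  82  90  91  93  97  93  93  85  67  52  45
   46  40  44  45]
 [ 44  43  45  49  47  46  62  84  92  94  93  92  94  90  79  64  48  47
   41  45  44  46]
 [ 43  45  48  44  45  56  72  88  94  92  96  94  93  95  94  
[... 1572 characters left out ...]
0 107 128 151 171 176 180 177
  177 157 126  56]
 [ 51 120 161 172 180 179 182 180 175 162 158 164 172 172 180 179 181 182
  179 176 159 110]
 [114 160 173 174 178 181 183 183 179 178 176 178 180 182 182 182 183 179
  182 179 167 141]
 [139 171 174 174 179 184 181 181 184 180 180 182 182 181 179 179 179 179
  179 179 178 155]
 [148 169 171 176 176 181 181 183 181 175 171 169 175 178 183 179 181 182
  181 184 176 165]
 [143 170 174 173 175 181 183 182 170 154 119 124 145 167 178 181 182 179
  178 181 181 173]
 [149 173 173 174 182 186 179 178 159 107  60  59  84 131 169 181 181 180
  184 180 181 178]
 [149 173 173 173 180 184 184 177 149  87  36  22  42  91 155 178 182 179
  180 183 179 176]]
```

```bash
python3 - <<'E'
from h import *
print(at("scene",(374.6,300.3),.1124)-at("scene",(374.1,301.3),.1124))
plan([.614,.192,.190],0)
E
```

```text
[-0.0024613  -0.00106758  0.        ]
t 15.27 pos [0.6122 0.1856 0.1992] F [-0.18 -0.64 -2.12] w 0.298
travel cm [0.92 0.59 0.31] rows 0.2301716312611478
turn 0 [-0.0063 -0.0028  0.0036]
```

Emit:
apply_moves:
  travel:
    - [0.4, 0.4, 0.2]
    - [0.3, 0.2, 0.1]
    - [0, 0, 0]
    - [0, 0, 0]
  turn:
    - [-0.006, -0.003, 0.004]
    - [0, 0, 0]
    - [0, 0, 0]
    - [0, 0, 0]
  grip: [0.9, 0.9, 0.9, 0.9]

```text
t: 15.6
eef_pos: [0.6149, 0.1908, 0.1923]
tool_rot: [0.704, -0.077, 0.702, 0.077]
contact_force: [-0.8, -0.6, -1.7]
gripper_width: 0.301
```

```bash
python3 - <<'E'
from h import *
plan([.614,.192,.184],0)
S=grab("scene");T=grab("top");o=status.get_obs()["eef_pos"]
cv2.imwrite("pics/scene9.png",S[...,::-1]);cv2.imwrite("pics/top9.png",T[...,::-1])
h=cv2.cvtColor(S,cv2.COLOR_RGB2HSV)
e=np.array([proj("scene",o+[.009*np.cos(a),.009*np.sin(a),-.087]) for a in np.linspace(0,6.28,40)])
print(e.min(0),e.max(0),"tip",proj("scene",o-[0,0,.101]),"dot now if visible (374.9,311.4)")
print(h[300:318,366:384,1])
E
```

```text
t 15.6 pos [0.6149 0.1908 0.1923] F [-0.77 -0.62 -1.69] w 0.301
travel cm [ 0.83  0.14 -0.06] rows 0.20700040975636796
turn 0 [-0.0025  0.0018 -0.0004]
[370.24694922 301.47407752] [378.93738761 308.9606756 ] tip [374.09047321 308.68533453] dot now if visible (374.9,311.4)
[[ 33  23  22  19  12   9   5  10  12  29  59  82  59  25  12   8   6   8]
 [ 27  24  31  51  48  29   8   5   5  10  15  22  18  13  16  13  16  27]
 [ 63  34  81 142 114  73  23   3   3   8   3   5   5  34  82  92  75  17]
 [ 61  74 136 165 145  78  22   5   3   3   8   3  22  75 141 164 154 108]
 [ 78 139 171 175 149  74  24   8   3   3   0   3  31 100 166 177 171 154]
 [145 177 180 178 153  89  22   8   3   5   0   8  51 119 168 180 181 176]
 [170 174 179 180 163 107  45   8   5   5   5  33  81 146 173 181 180 173]
 [171 174 178 181 173 143  86  40  18  23  39  76 133 164 180 179 178 180]
 [171 175 178 183 181 170 140 102  51  68 106 131 166 179 182 181 179 181]
 [173 173 177 178 177 183 162 129  74  80 119 147 177 178 182 179 181 181]
 [174 174 178 178 180 181 158 101  47  43  69 117 160 178 177 180 182 179]
 [172 173 177 179 180 182 149  87  30  23  38  75 139 179 179 182 180 178]
 [175 174 175 181 181 176 148  93  44  28  38  77 147 179 182 184 182 182]
 [173 174 175 180 183 180 171 135  96  77  91 120 168 181 178 182 181 182]
 [172 172 178 180 185 179 176 168 154 143 149 162 177 174 180 179 181 183]
 [170 173 175 174 182 182 180 179 176 174 174 182 180 183 182 185 182 181]
 [175 172 172 173 174 182 180 181 179 187 184 178 184 180 183 181 180 183]
 [179 174 172 172 172 174 182 179 182 182 183 182 182 183 181 182 178 179]]
```

Emit:
apply_moves:
  travel:
    - [0.4, 0.14, -0.05]
    - [0.3, 0, 0]
    - [0, 0, 0]
    - [0, 0, 0]
  turn:
    - [-0.002, 0.002, 0]
    - [0, 0, 0]
    - [0, 0, 0]
    - [0, 0, 0]
  grip: [0.9, 0.9, 0.9, 0.9]

```text
t: 16.03
eef_pos: [0.6142, 0.1924, 0.1853]
tool_rot: [0.703, -0.077, 0.703, 0.078]
contact_force: [-0.8, -0.6, -1.1]
gripper_width: 0.3
```

```bash
python3 - <<'E'
from h import *
plan([.6142,.1923,.181],0)
S=grab("scene");o=status.get_obs()["eef_pos"]
cv2.imwrite("pics/scene10.png",S[...,::-1])
h=cv2.cvtColor(S,cv2.COLOR_RGB2HSV)
e=np.array([proj("scene",o+[.009*np.cos(a),.009*np.sin(a),-.087]) for a in np.linspace(0,6.28,40)])
print(e.min(0),e.max(0),"tip",proj("scene",o-[0,0,.101]))
print(h[302:318,366:384,1])
cv2.imwrite("pics/c11.png",cv2.resize(S[255:335,335:415],(640,640),interpolation=cv2.INTER_CUBIC)[:600,...,::-1])
E
```

```text
t 16.03 pos [0.6142 0.1924 0.1853] F [-0.77 -0.58 -1.06] w 0.3
travel cm [ 0.43 -0.01  0.  ] rows 0.1081851780822912
turn 0 [-0.0001  0.0007 -0.0006]
[370.74950603 303.56372353] [379.40072929 311.03651699] tip [374.57116237 310.7326107 ]
[[ 46  41  90 132 135 113  54  13  15  32  55  91  91  53  15  19  21   7]
 [ 61  70 141 166 169 137  66   8   7  12  17  23  27  20  39  88 101  85]
 [ 75 145 172 181 180 137  51   8   3   3   5   5  10  25  86 146 169 155]
 [140 171 179 180 173 132  46   3   3   3   8   3   5  37 115 169 177 176]
 [171 175 178 182 171 130  40   6   5   5   5   3  14  60 128 174 181 176]
 [176 175 178 180 172 134  50   5   5   0   3   3  21  79 147 174 181 181]
 [174 177 175 180 179 148  94  32   6   3   0   5  30 104 162 182 181 179]
 [172 174 176 180 179 173 132  69  18  13  13  30  76 138 169 181 179 181]
 [173 172 176 186 180 176 148  96  42  25  35  71 126 167 183 181 182 182]
 [172 174 178 177 182 175 148  87  40  24  34  63 141 174 181 180 177 180]
 [173 172 176 180 183 182 149  95  47  34  40  74 143 177 183 179 180 179]
 [174 173 176 178 180 183 168 129  98  79  91 119 163 180 180 179 183 183]
 [171 174 173 179 182 180 175 173 152 143 148 168 184 186 182 181 182 180]
 [173 173 174 176 182 180 182 178 174 175 173 180 180 184 181 179 182 181]
 [174 171 172 172 174 182 183 182 178 182 186 180 189 182 182 181 181 179]
 [174 171 169 172 174 176 180 181 183 180 183 181 181 183 185 183 178 183]]
```

View pics/c11.png

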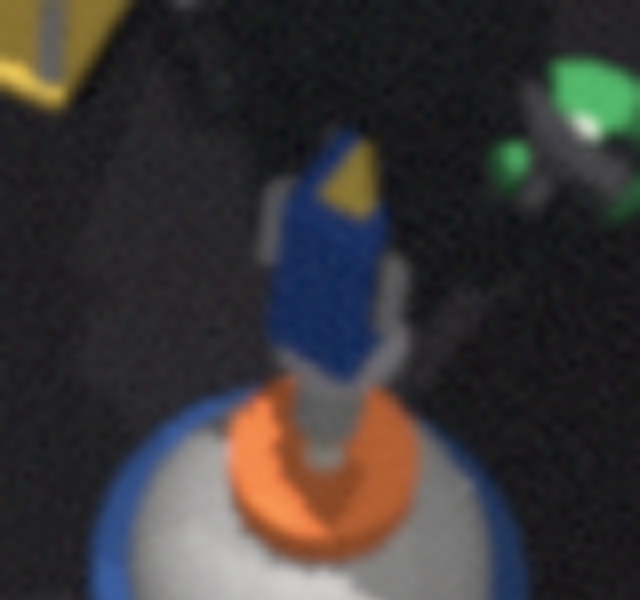

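The nose ends at crop (322,465), centred over the dot and just above it. Take a force baseline, then press.

```bash
cat >> h.py <<'E'
def favg(k=10):
    F=[];P=[]
    for i in range(k):
        eyes.read_camera("scene");o=status.get_obs();F.append(o["contact_force"]);P.append(o["eef_pos"])
    print("F mean",np.mean(F,0).round(2),"sem",(np.std(F,0)/k**.5).round(2),"pos",np.mean(P,0).round(4))
E
python3 - <<'E'
from h import *
favg();plan([.6142,.1923,.1755],0)
E
```

```text
F mean [-0.15  0.07 -1.37] sem [0.17 0.15 0.11] pos [0.6143 0.1923 0.1856]
t 16.58 pos [0.6143 0.1923 0.1855] F [-0.93  0.18 -1.96] w 0.3
travel cm [ 1.   -0.   -0.01] rows 0.2506524577593845
turn 0 [-0.0003  0.001  -0.0006]
```

Emit:
apply_moves:
  travel:
    - [0.2, 0, 0]
    - [0.2, 0, 0]
    - [0.1, 0, 0]
    - [0, 0, 0]
  turn:
    - [0, 0, 0]
    - [0, 0, 0]
    - [0, 0, 0]
    - [0, 0, 0]
  grip: [0.9, 0.9, 0.9, 0.9]

```text
t: 16.92
eef_pos: [0.6143, 0.1924, 0.1801]
tool_rot: [0.703, -0.077, 0.702, 0.078]
contact_force: [0.1, 0.0, -1.7]
gripper_width: 0.301
```

```bash
python3 - <<'E'
from h import *
favg();plan([.6142,.1923,.1755],0)
E
```

```text
F mean [-0.12  0.14 -1.72] sem [0.15 0.13 0.16] pos [0.6145 0.1924 0.1804]
t 17.42 pos [0.6146 0.1924 0.1805] F [-0.16  0.15 -1.68] w 0.301
travel cm [ 0.5  -0.   -0.04] rows 0.1257589232480806
turn 0 [-0.0003  0.0019 -0.0008]
```

Emit:
apply_moves:
  travel:
    - [0.12, 0, -0.03]
    - [0.12, 0, 0]
    - [0.05, 0, 0]
    - [0, 0, 0]
  turn:
    - [0, 0.0015, 0]
    - [0, 0, 0]
    - [0, 0, 0]
    - [0, 0, 0]
  grip: [0.9, 0.9, 0.9, 0.9]

```text
t: 17.75
eef_pos: [0.6147, 0.1925, 0.1779]
tool_rot: [0.703, -0.077, 0.702, 0.078]
contact_force: [0.4, -0.0, 0.1]
gripper_width: 0.299
```

```bash
python3 - <<'E'
from h import *
favg();plan([.6142,.1923,.1755],0)
E
```

```text
F mean [-0.28  0.21 -0.35] sem [0.18 0.14 0.12] pos [0.6147 0.1925 0.178 ]
t 18.25 pos [0.6147 0.1925 0.178 ] F [-0.06 -0.19 -0.8 ] w 0.297
travel cm [ 0.25 -0.01 -0.05] rows 0.06200029020854992
turn 0 [-0.0003  0.0014 -0.001 ]
```

Emit:
apply_moves:
  travel:
    - [0.12, 0, -0.03]
    - [0.12, 0, 0]
    - [0.08, 0, 0]
    - [0, 0, 0]
  turn:
    - [0, 0.001, -0.001]
    - [0, 0, 0]
    - [0, 0, 0]
    - [0, 0, 0]
  grip: [0.9, 0.9, 0.9, 0.9]

```text
t: 18.58
eef_pos: [0.6146, 0.1925, 0.1747]
tool_rot: [0.703, -0.077, 0.702, 0.078]
contact_force: [0.1, 0.3, 0.6]
gripper_width: 0.296
```

```bash
python3 - <<'E'
from h import *
favg(14);plan([.6142,.1923,.1748],0)
T=grab("top");S=grab("scene")
f=lambda I,x0,y0,x1,y1:cv2.resize(I[y0:y1,x0:x1],(400,500),interpolation=cv2.INTER_CUBIC)
cv2.imwrite("pics/c12.png",np.hstack([f(T,200,200,280,300),f(S,345,270,405,345)])[...,::-1])
O=((3,100,60),(22,255,255));S10=cv2.imread("pics/scene10.png")[...,::-1]
for im in(S10,S): print(fitcyl("scene",im,*O,(352,290,400,330),.025,.065,.079,[.612,.192]))
E
```

```text
F mean [0.08 0.03 0.39] sem [0.12 0.12 0.15] pos [0.6147 0.1925 0.175 ]
t 19.28 pos [0.6146 0.1925 0.1749] F [ 0.15 -0.    0.75] w 0.297
travel cm [ 0.01 -0.01 -0.05] rows 0.01169801423773531
turn 0 [-0.0004  0.0012 -0.0001]
(array([0.6112, 0.1917]), np.float64(0.060534898891063275))
(array([0.612 , 0.1917]), np.float64(0.09180462443562731))
```

View pics/c12.png

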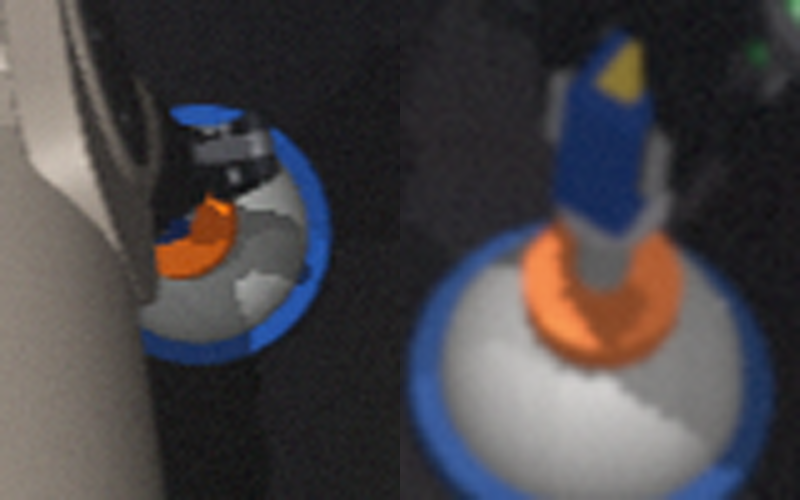

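Pressing force rose by about 1.8 N, which is halfway. The coupon looks level, with the nose at crop (602,285) centred on it. Handing in.

```bash
python3 -c "
from station import bot;print(bot.hand_in())"
```

```text
the job is handed in; nothing more can be done
None
```

The orange coupon is balanced on the steel dome, dot side up and released. The gauge came out of the white stand and is held upright on the coupon's dot, pressed about halfway in. I handed the job in at about 19.4 s, still holding it there.

**Coupon on the dome:** after release, both cameras put the coupon's centre about 1–2 mm or less from the dome's top. In the last pictures it still looked level under the gauge.

**Pressing:** averaged over several readings, the vertical force rose by about 1.8–1.9 N against the free-hanging gauge. That matches the pin halfway in, and so does the roughly 5 mm of travel after first contact. The tool was within about 0.1° of vertical.

**Less certain:**
- **Pin on the dot:** the pin was mostly hidden behind the nose, so its place on the dot comes from the nose outline and the arm pose, good to about 2 mm.
- **Arm drift:** the arm crept up by about 0.2–0.3 mm while holding the press.
- **First coupon grip:** my first try at gripping the coupon was too high and may have nudged it slightly, so I reopened and gripped again.

The green coupon and the glassware were not part of any move.

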